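# Ready the citrus press: tray in, ram held up

### The job

Get the hand citrus press ready for the next orange: first push its juice tray fully home under the press, with the ram still down. Then take the ram by its knob and draw it straight up through the guide block, without forcing it sideways, until the groove turned in the rod stands just clear of the block's top (about 50 mm up), and stay there holding it for your mate: finish with the ram held still in the gripper, not let go. Leave the fruit, cups and other things around the press where they are.

Things in the scene. Friction and masses are not known exactly. Their poses are not given: they have to be found in the camera images.
- press: Citrus press, fixed to the counter: grey base 160 x 160 x 55 mm high, a dark guide block 50 mm square between 165 and 215 mm up, two 24 mm thick columns up to 213 mm, 58 mm beyond the ram (+x) and 55 mm to either side of it. Origin: on the counter, mid base, straight below the ram's axis. z up; x from the tray's front to the columns: the tray opens to -x and goes home to +x.
- bore_top (a point): Centre of the guide block's bore at its top face, 215 mm above the counter, axes as the press. The bore is upright, 21.6 mm wide and 50 mm long.
- tray (a joint): How far the juice tray stands open (m): 0 is fully home against a stop, at most 0.10; it slides along the press's x on level runners with about 2 N of friction and stays where it is left. The steel tray fills the base, its front panel 158 mm wide, 44 mm high.
- tray_handle (a point): Middle of the round bar handle on the tray's front: a bar 10 mm thick and 100 mm long along the press's y, 32 mm above the counter, its middle line 30 mm in front of the front panel. With the tray home it is 116 mm from the press's origin towards -x.
- ram: Loose upright ram, 0.4 to 0.8 kg: steel rod 20 mm thick through the guide block, a bell 80 mm wide at its foot; above the block a flange 34 mm wide, 6 mm thick, and a dark wooden knob, a plain upright cylinder 36 mm across, 40 mm high. Origin: on the axis at the flange's underside, which rests on the block's top when down; z up the rod. Nothing but the hand holds it up.
- ram_flange (a point): Same point as the ram's origin: its height over bore_top is how far the ram is drawn out, 0 when down. The groove, 6 mm wide, lies 41 to 47 mm below this point. The bell strikes the block from below after 72 mm of lift.
- ram_knob (a point): Middle of the knob, on the axis, 30 mm above the ram's origin; the knob reaches 20 mm above and below it. Grasp here from above, any yaw.
- orange_half_a: A cut orange half, cut face down, 72 mm across, 35 mm high; bystander, leave it alone. Origin: middle of its underside.
- orange_half_b: Another such orange half; bystander, leave it alone. Origin: middle of its underside.
- tumbler: An empty steel tumbler, 68 mm across, 85 mm high; bystander, leave it alone. Origin: middle of its underside.
- cup_stack: A stack of paper cups, 80 mm across, 130 mm high; bystander, leave it alone. Origin: middle of its underside.
- salt_jar: A small clear jar with a steel cap, 48 mm across, 75 mm high; bystander, leave it alone. Origin: middle of its underside.
- spoon: A spoon lying flat; bystander, leave it alone. Origin: middle of its underside.
- bowl: A steel bowl, 110 mm across, 45 mm high; bystander, leave it alone. Origin: middle of its underside.

How it is judged:
On the way, in this order (a step that is already met when the one before it is completed fails the run):
1. the juice tray is pushed fully home while the ram is still down (value of joint tray below 0.006 m and z of ram_flange in the frame of bore_top below 0.008 m), for 0.2 s.
2. the ram is drawn up in the bore until the groove shows above the block (z of ram_flange in the frame of bore_top between 0.042 and 0.06 m and contact force between ram and the fingers above 2 N), for 0.2 s.
At the end, for the whole second after the job is handed in: The tray is home (within 6 mm). The ram is held by the gripper (over 2 N of contact), at rest, drawn out by 42 to 60 mm, within 6 mm of the bore's centre and 0.06 rad of its axis, with under 30 N between ram and press (all of step 2 and value of joint tray below 0.006 m and horizontal distance between ram_flange and bore_top below 0.006 m and angle between the z axis of ram and the z axis of press, either way round below 0.06 rad and contact force between ram and press below 30 N and linear speed of ram below 0.02 m/s); the arm keeps its last pose, push and grip.
It fails at once if one of the bystanders is moved by more than 30 mm (distance of any of orange_half_a, orange_half_b, tumbler, cup_stack, salt_jar, spoon, bowl from where it was at the start of the episode above 0.03 m).
It fails at once if the ram is wrenched in its bore: more than 60 N between ram and press (contact force between ram and press above 60 N).
It also fails if it takes over 43 s, if anything falls off the work surface, if the arm or the gripper's body presses on something with over 40 N, if the wrist force passes 120 N, or if a joint passes its speed limit or range.

### The arm

A 6-joint arm with a two-finger parallel gripper is mounted at the origin on the work surface. World frame = base frame: x ahead of the robot, y to its left, z up, the work surface at z = 0. Lengths are in m, angles in rad, forces in N, time in s.
With the tool pointing down it reaches from about 0.375 to 0.9 m from the base axis. Payload 3.1 kg.
Tool frame: the origin (TCP) lies midway between the tips of the shut fingers; the grasp point (between the pads) lies grip_point_offset behind it (grip_point_offset is the distance from the TCP to the grasp point, in m); y points along the fingers, z is the direction in which the jaws open and shut, and the axes are right-handed (so a half turn about y gives the same grasp; the last joint's range is limited). The gripper opens to 87 mm and grips with 3 to 60 N. Pads are 19 mm wide; open, the fingers measure 117 mm over their backs; the gripper's body (75 mm by 190 mm) begins 51 mm behind the grasp point.
Start: joints at [0.952, 0.527, 1.433, -0, 1.181, -0.178], TCP at [0.267, 0.565, 0.223] pointing down, gripper open.
Joint ranges: [-3.08, 3.08], [-0.75, 2.2], [0.22, 2.44], [-1.43, 4.57], [0, 2.65], [-2.85, 2.85]. Speed limits (rad/s): [2.79, 2.79, 3.14, 3.14, 3.14, 3.14].

### API

Orientations are given as a unit quaternion [x, y, z, w].
In Python, from rig import * gives the robot as it stands.
- The arm moves only by the tool jog_arm, never from a script. Its argument "increments" is a list that holds one entry, the list of rows, each a list of 7 numbers: the turn, a rotation vector about the world's x, y, z in degrees, then the shift along the world's x, y, z in m, then the closure, from -1 (fully open) to 1 (shut), so that 0 is half open. In form: [[[rx, ry, rz, x, y, z, jaw], ...]]. A call has 1 to 8 rows; each row is the pose to reach, as a shift and turn from the pose measured when the call began; what a row does not reach only later rows make up. A row lasts 1/10 s, in which the tool goes at most 50 mm and 8.59 degrees, less where a joint would pass 70% of its speed; a pose out of reach is approached as far as the arm can. A call with a gripper value outside its range is refused whole. The fingers move at their own pace and stop on an object; "squeeze" is the grip in N (left out, the last holds). Time passes only in rows, so rows that repeat a pose let the fingers close. It gives the time, the measured TCP pose, the force and the opening at its end, in the units of the state.
- get_obs(): the state, without advancing time (a new reading comes with each control period).
- camera(name): name is "scene" or "top"; returns the picture (400x640x3 uint8, red, green, blue); there is no depth.
- camera_info(name): a dict with "K" (3x3 intrinsics, pixels), "R" (3x3) and "t" (3): a world point X has camera coordinates R X + t. Camera axes: x right, y down, z forward; pixel columns grow to the right and rows downward; lengths in m; the calibration is good to about 2 mm. A picture is of the moment at which its call begins. camera_info takes no time and is no camera call.
- hand_in(): hands the job in, once; it reports no verdict.
The state is a dict: "time": time; "q": joint angles; "joint_velocities": joint speeds; "joint_torque": joint torques, N m; "position": TCP position; "tool_rot": TCP orientation; "ft_force": force on the tool from outside, world axes, zero at the start; "moment": the same for the moment, N m; "grip_width": finger opening in m.
Only numpy, scipy, OpenCV 4.12 (cv2) and the standard library are available. Lean on these libraries where they do the work, as an engineer would, in place of code of your own. Each camera call takes 0.05 s, during which the arm holds its last target.

## Working session

There is one attempt and no reset: what is moved stays moved. The work goes in short steps, Python scripts to look and compute and a tool call to move; the robot and the scene stay as the last step left them, time stands still between calls to the robot, and variables do not carry over. Pictures are saved under pics/ and viewed, and the job is handed in when it is done.

Besides the shell and the picture viewer there is one more tool, called in YAML: its name, and indented under it one key for each argument. jog_arm: Moves the arm, as the interface text tells. Its arguments: {"type":"object","properties":{"increments":{"type":"array","items":{"type":"array","items":{"type":"array","items":{"type":"number"}}}},"squeeze":{"type":"number"}},"required":["increments"]}

```bash
ls; mkdir -p pics
python3 - <<'E'
from rig import *
import cv2
for n in("scene","top"):
    cv2.imwrite(f"pics/{n}0.png",camera(n)[:,:,::-1]); print(n,camera_info(n))
print(get_obs())
E
```

```text
pics
scene {'K': array([[504.90932501,   0.        , 314.98702285],
       [  0.        , 504.90932501, 196.10394962],
       [  0.        ,   0.        ,   1.        ]]), 'R': array([[-0.66847316,  0.74371359,  0.00580813],
       [ 0.56680376,  0.5144862 , -0.64345742],
       [-0.48153623, -0.42684195, -0.76545987]]), 't': array([ 0.39391587, -0.20908657,  1.77091639])}
top {'K': array([[407.17869116,   0.        , 318.25203812],
       [  0.        , 407.17869116, 204.69186056],
       [  0.        ,   0.        ,   1.        ]]), 'R': array([[ 0.01476628, -0.99986409,  0.00733263],
       [-0.98787962, -0.01572178, -0.1544237 ],
       [ 0.15451799, -0.00496349, -0.98797751]]), 't': array([-0.01770918,  0.57030609,  1.12312249])}
{'time': 0.1, 'q': array([ 9.51512501e-01,  5.28363226e-01,  1.43377266e+00, -1.76822127e-05,
        1.18144577e+00, -1.78492901e-01]), 'joint_velocities': array([ 0.00111282, -0.00148192, -0.003613  ,  0.00019648, -0.00014798,
       -0.00047513]), 'joint_torque': array([-3.16864616e-04, -4.40983057e+01, -1.77151537e+01,  6.34827325e-02,
        5.34437061e-02, -4.51176606e-05]), 'position': array([0.26623645, 0.56471468, 0.22167613]), 'tool_rot': array([ 0.69065306, -0.15484993,  0.15431433, -0.68935255]), 'ft_force': array([-0.18922025,  0.30132886,  0.3001918 ]), 'moment': array([ 0.02625181, -0.02082896,  0.01170807]), 'grip_width': 0.08698139421919389}
```

View pics/scene0.png

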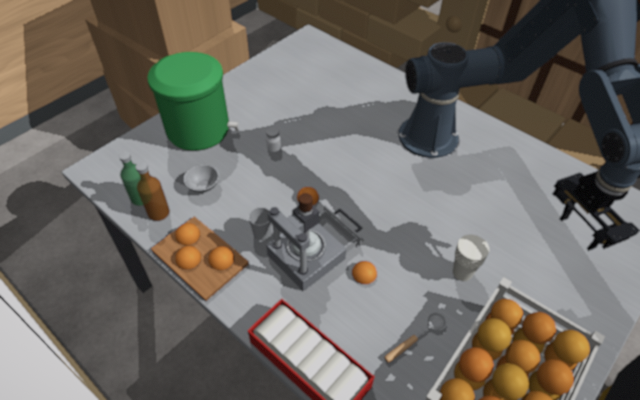

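View pics/top0.png

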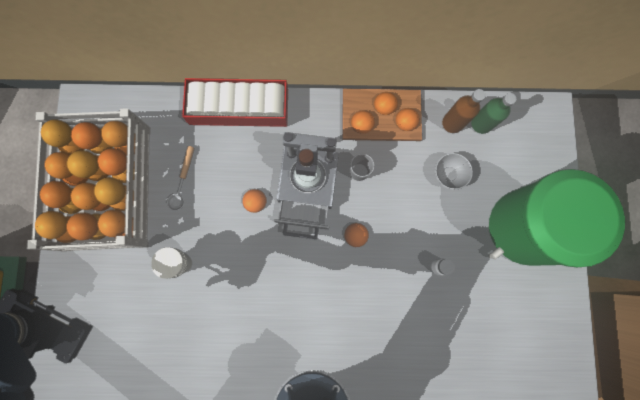

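```bash
python3 -c "
import rig;print([n for n in dir(rig) if n[0]!='_'], getattr(rig,'grip_point_offset',None))"
```

```text
['Unreachable', 'camera', 'camera_info', 'get_obs', 'grip_point_offset', 'hand_in'] 0.0187
```

The scene view shows the press at about (305,235), with its knob at (307,198) and the tray handle at (347,220). In the top view the knob is at (306,158) and the handle at (300,232), with the tray open towards the robot. I'll zoom in next.

Run:
```python
import cv2
a=cv2.imread("pics/top0.png")[120:250,230:390]; cv2.imwrite("pics/topz.png",cv2.resize(a,None,fx=4.6,fy=4.6,interpolation=cv2.INTER_CUBIC))
a=cv2.imread("pics/scene0.png")[175:295,235:395]; cv2.imwrite("pics/scenez.png",cv2.resize(a,None,fx=5,fy=5,interpolation=cv2.INTER_CUBIC))
```

```text
(no output)
```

View pics/topz.png

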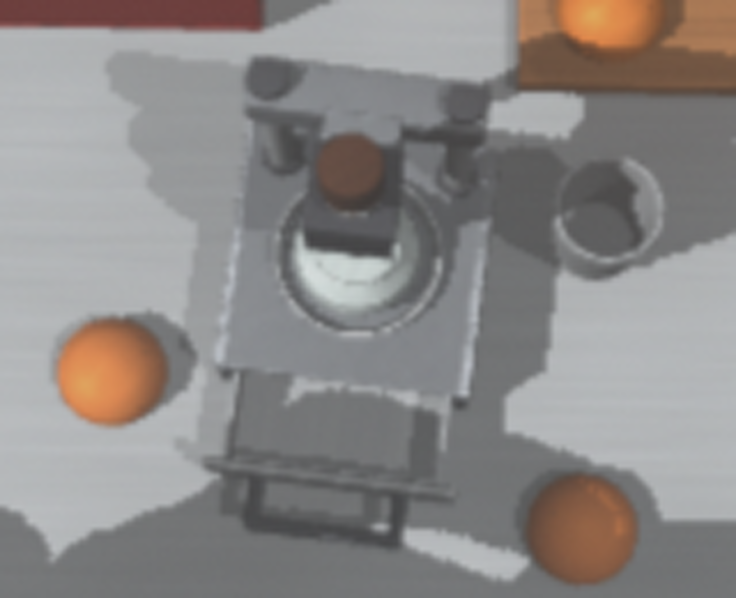

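View pics/scenez.png

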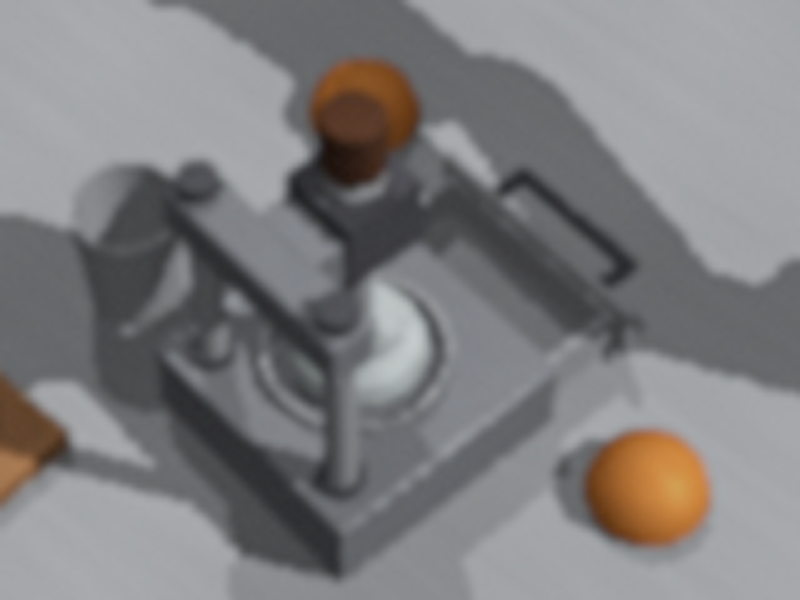

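```bash
cat > h.py <<'E'
from rig import *
import numpy as np, cv2
def ray(n,uv):
    c=camera_info(n); d=c["R"].T@np.linalg.inv(c["K"])@np.array([uv[0],uv[1],1.]); return -c["R"].T@c["t"],d
def plane(n,uv,z):
    o,d=ray(n,uv); return o+d*(z-o[2])/d[2]
def tri(a,b):
    o1,d1=ray("top",a);o2,d2=ray("scene",b)
    s=np.linalg.lstsq(np.c_[d1,-d2],o2-o1,rcond=None)[0]
    p,q=o1+s[0]*d1,o2+s[1]*d2; return (p+q)/2,np.linalg.norm(p-q)
def proj(n,X):
    c=camera_info(n);p=c["K"]@(c["R"]@np.array(X)+c["t"]);return p[:2]/p[2]
tz=lambda x,y:((x+.5)/4.6-.5+230,(y+.5)/4.6-.5+120)
sz=lambda x,y:((x+.5)/5-.5+235,(y+.5)/5-.5+175)
E
python3 - <<'E'
from h import *
np.set_printoptions(precision=4,suppress=True)
# knob mask
for n,f in(("top","top0"),("scene","scene0")):
    im=cv2.imread(f"pics/{f}.png"); h=cv2.cvtColor(im,cv2.COLOR_BGR2HSV)
    b=im.astype(int); 
    u,v=(306,157) if n=="top" else (306,198)
    print(n,im[v,u],im[v+4,u],im[v+8,u])
print("knobtop tri",tri(tz(350,172),sz(356,117)),plane("top",tz(350,172),.265),plane("scene",sz(356,117),.265))
cl=plane("top",tz(270,76),.213);cr=plane("top",tz(466,101),.213);print("cols top",cl,cr,np.linalg.norm(cl-cr))
cl2=plane("scene",sz(335,305),.213);cr2=plane("scene",sz(198,175),.213);print("cols scene",cl2,cr2,np.linalg.norm(cl2-cr2))
for L,R in((cl,cr),(cl2,cr2)):
    d=(L-R);yaw=np.arctan2(-d[0],d[1]);m=(L+R)/2-.058*np.array([np.cos(yaw),np.sin(yaw),0]);print("yaw",np.degrees(yaw),"axis",m)
hl=plane("top",tz(250,526),.032);hr=plane("top",tz(396,541),.032);print("bar",hl,hr,np.linalg.norm(hl-hr),(hl+hr)/2)
hl=plane("scene",sz(622,270),.032);hr=plane("scene",sz(520,178),.032);print("bar s",hl,hr,np.linalg.norm(hl-hr),(hl+hr)/2)
fl=plane("top",tz(222,372),.055);fr=plane("top",tz(462,402),.055);print("base front",fl,fr,np.linalg.norm(fl-fr))
E
```

```text
top [68 77 99] [67 76 97] [65 68 74]
scene [39 56 88] [39 54 84] [21 30 47]
knobtop tri (array([0.6511, 0.0234, 0.2599]), np.float64(0.0005903566581948308)) [0.6495 0.0235 0.265 ] [0.6543 0.026  0.265 ]
cols top [0.7173 0.0697 0.213 ] [ 0.705  -0.0375  0.213 ] 0.10792954767859259
cols scene [0.7175 0.0697 0.213 ] [ 0.705  -0.0372  0.213 ] 0.10758047320207537
yaw -6.561680105073439 axis [0.6535 0.0227 0.213 ]
yaw -6.70685613934985 axis [0.6537 0.023  0.213 ]
bar [0.4861 0.0879 0.032 ] [ 0.4781 -0.0031  0.032 ] 0.09138241141743098 [0.4821 0.0424 0.032 ]
bar s [0.4938 0.0865 0.032 ] [ 0.4815 -0.0018  0.032 ] 0.08914964384030762 [0.4877 0.0423 0.032 ]
base front [0.5791 0.1061 0.055 ] [ 0.5627 -0.0425  0.055 ] 0.14946032037407647
```

Run:
```python
from h import *
from scipy.spatial.transform import Rotation as R
np.set_printoptions(precision=4,suppress=True)
# knob mask refined centroid vs predicted knob top outline
a=cv2.imread("pics/top0.png").astype(int); m=((a[:,:,2]-a[:,:,0]>18)).astype(np.uint8); m[:, :290]=0;m[:,325:]=0;m[:145]=0;m[185:]=0
ys,xs=np.nonzero(m);print("top mask",xs.min(),xs.max(),ys.min(),ys.max(),xs.mean(),ys.mean(),len(xs))
print("plane for extents", plane("top",((xs.min()+xs.max())/2,ys.min()),.265), [plane("top",(x,ys.mean()),.265)[1] for x in(xs.min()-.5,xs.max()+.5)])
s=cv2.imread("pics/scene0.png").astype(int)
for r in range(190,215): print(r,[int(s[r,c,2]) for c in range(294,322)])
for X in([.652,.0232,.265],[.652,.0232,.225]):print(proj("top",X),proj("scene",X))
o=get_obs();Rm=R.from_quat(o["tool_rot"]).as_matrix();print(Rm)
jaw=Rm[:,2];print("jaw ang",np.degrees(np.arctan2(jaw[1],jaw[0])))
for nm,uv,z in(("oa",(356,235),.017),("ob",(254,201),.017),("cups",(168,263),.13)):print(nm,plane("top",uv,z))
```

```text
top mask 299 312 149 162 305.4635761589404 155.83443708609272 151
plane for extents [0.669  0.0243 0.265 ] [np.float64(0.04052753075376722), np.float64(0.007463115512002514)]
190 [108, 103, 103, 105, 106, 114, 126, 133, 134, 134, 134, 134, 135, 136, 136, 134, 133, 130, 126, 123, 117, 110, 105, 104, 103, 104, 102, 103]
191 [113, 102, 103, 105, 111, 120, 133, 137, 134, 131, 131, 133, 135, 136, 136, 136, 133, 131, 127, 125, 120, 114, 107, 104, 103, 103, 103, 104]
192 [113, 103, 102, 106, 114, 125, 136, 137, 128, 124, 122, 122, 125, 127, 131, 134, 133, 131, 129, 126, 121, 115, 109, 104, 104, 104, 103, 103]
193 [109, 101, 101, 106, 116, 127, 132, 127, 115, 106, 104, 102, 104, 110, 117, 124, 128, 129, 129, 125, 121, 116, 109, 105, 102, 103, 104, 104]
194 [103, 100, 100, 107, 117, 122, 119, 109, 97, 89, 87, 88, 88, 91, 99, 107, 116, 123, 125, 124, 120, 115, 108, 104, 100, 101, 103, 105]
195 [102, 101, 100, 105, 111, 109, 101, 92, 85, 83, 84, 85, 85, 86, 87, 92, 100, 112, 119, 120, 117, 113, 107, 102, 97, 98, 102, 104]
196 [102, 101, 100, 101, 102, 96, 89, 85, 85, 86, 86, 85, 87, 86, 85, 87,
[... 1851 characters left out ...]
, 91, 106, 109, 96, 81, 78, 80, 78, 78, 82, 93, 103, 107]
212 [37, 44, 48, 51, 49, 55, 60, 64, 63, 62, 62, 68, 86, 100, 110, 117, 121, 112, 88, 76, 78, 79, 76, 69, 73, 88, 102, 105]
213 [34, 37, 47, 52, 52, 54, 59, 66, 73, 82, 91, 98, 112, 121, 125, 123, 118, 100, 79, 73, 75, 74, 70, 64, 73, 95, 105, 99]
214 [39, 37, 44, 52, 60, 63, 61, 63, 71, 87, 101, 111, 117, 118, 113, 104, 92, 79, 68, 67, 69, 66, 63, 61, 75, 102, 106, 89]
[305.8347 155.9804] [305.5985 196.8707]
[306.2055 160.4141] [305.732  207.0462]
[[ 0.9044 -0.0011  0.4266]
 [-0.4266 -0.0016  0.9044]
 [-0.0003 -1.     -0.002 ]]
jaw ang 64.7449448183566
oa [ 0.4875 -0.12    0.017 ]
ob [0.5828 0.1797 0.017 ]
cups [0.3981 0.3782 0.13  ]
```

jog_arm:
  increments:
    - [[0,0,6,0.013,-0.038,0.03,1],[0,0,12,0.026,-0.076,0.03,1],[0,0,18.7,0.039,-0.114,0.03,1],[0,0,18.7,0.052,-0.152,0.03,1],[0,0,18.7,0.065,-0.19,0.03,1],[0,0,18.7,0.078,-0.23,0.03,1],[0,0,18.7,0.092,-0.272,0.03,1],[0,0,18.7,0.105,-0.31,0.03,1]]
  squeeze: 30

```text
time: 0.9
position: [0.3712, 0.2529, 0.2515]
tool_rot: [0.707, -0.041, 0.04, -0.705]
ft_force: [0.7, -0.2, -0.2]
grip_width: 0.0312
```

jog_arm:
  increments:
    - [[0,0,0,0.013,-0.041,0,1],[0,0,0,0.026,-0.082,0,1],[0,0,0,0.039,-0.123,0,1],[0,0,0,0.052,-0.164,0,1],[0,0,0,0.064,-0.205,0,1],[0,0,0,0.064,-0.205,-0.04,1],[0,0,0,0.064,-0.205,-0.08,1],[0,0,0,0.064,-0.205,-0.12,1]]

```text
time: 1.7
position: [0.4355, 0.0472, 0.1305]
tool_rot: [0.707, -0.041, 0.041, -0.705]
ft_force: [1.0, 0.4, 0.1]
grip_width: 0.0003
```

Run:
```python
from h import *
cv2.imwrite("pics/s1.png",camera("scene")[:,:,::-1]);o=get_obs();print(o["position"],o["grip_width"])
```

```text
[0.4311539  0.04780591 0.12498125] 0.00012909573336719615
```

View pics/s1.png

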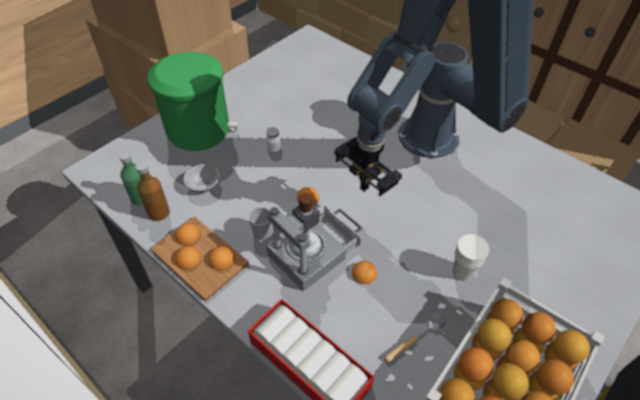

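The scene view shows the closed gripper at about (368,168), on the robot side of the tray handle at (347,220). The handle is untouched. I'll lower next to it.

jog_arm:
  increments:
    - [[0,0,0,0,0,-0.04,1],[0,0,0,0,0,-0.08,1],[0,0,0,0,0,-0.1,1],[0,0,0,0,0,-0.105,1],[0,0,0,0,0,-0.105,1]]

```text
time: 2.25
position: [0.4313, 0.0479, 0.02]
tool_rot: [0.706, -0.046, 0.036, -0.705]
ft_force: [0.5, 0.7, 0.4]
grip_width: 0.0008
```

jog_arm:
  increments:
    - [[0,0,0,0.015,-0.002,0,1],[0,0,0,0.03,-0.003,0,1],[0,0,0,0.038,-0.004,0,1],[0,0,0,0.046,-0.005,0,1],[0,0,0,0.054,-0.006,0,1],[0,0,0,0.062,-0.007,0,1],[0,0,0,0.07,-0.008,0,1],[0,0,0,0.076,-0.009,0,1]]

```text
time: 3.05
position: [0.5079, 0.0389, 0.02]
tool_rot: [0.706, -0.046, 0.036, -0.706]
ft_force: [-2.3, 0.9, 0.9]
grip_width: 0.0006
```

jog_arm:
  increments:
    - [[0,0,0,0.003,0,0,1],[0,0,0,0.006,-0.001,0,1],[0,0,0,0.008,-0.001,0,1]]

```text
time: 3.35
position: [0.5159, 0.0378, 0.0198]
tool_rot: [0.706, -0.046, 0.036, -0.706]
ft_force: [-2.4, 0.1, 0.3]
grip_width: 0.0004
```

Contact force is about 2 to 3 N, which matches the tray friction. I'll creep forward until I feel the stop.

jog_arm:
  increments:
    - [[0,0,0,0.002,0,0,1],[0,0,0,0.004,0,0,1],[0,0,0,0.005,-0.001,0,1]]

```text
time: 3.65
position: [0.5211, 0.037, 0.0197]
tool_rot: [0.706, -0.046, 0.036, -0.706]
ft_force: [-2.0, 0.6, 0.5]
grip_width: 0.0002
```

Run:
```python
from h import *
o=get_obs();print(o["position"],o["ft_force"],o["time"])
```

```text
[0.52105384 0.03696569 0.01971577] [-1.95534245  0.55003165  0.46816162] 3.65
```

jog_arm:
  increments:
    - [[0,0,0,0.002,0,0,1],[0,0,0,0.004,0,0,1]]

```text
time: 3.85
position: [0.5234, 0.0369, 0.0196]
tool_rot: [0.706, -0.047, 0.035, -0.706]
ft_force: [-6.4, -2.4, 3.9]
grip_width: 0.0008
```

jog_arm:
  increments:
    - [[0,0,0,0.002,0,0,1],[0,0,0,0.003,0,0,1],[0,0,0,0.003,0,0,1]]

```text
time: 4.15
position: [0.5233, 0.037, 0.0195]
tool_rot: [0.706, -0.049, 0.032, -0.706]
ft_force: [-6.4, -1.5, 4.2]
grip_width: 0.0003
```

Run:
```python
from h import *
o=get_obs();print(o["position"],o["ft_force"],o["time"])
im=camera("top")[:,:,::-1];cv2.imwrite("pics/t2.png",cv2.resize(im[120:250,230:390],None,fx=4.6,fy=4.6,interpolation=cv2.INTER_CUBIC))
```

```text
[0.52333034 0.03700062 0.01947061] [-6.43043668 -1.49462772  4.21895856] 4.15
```

View pics/t2.png

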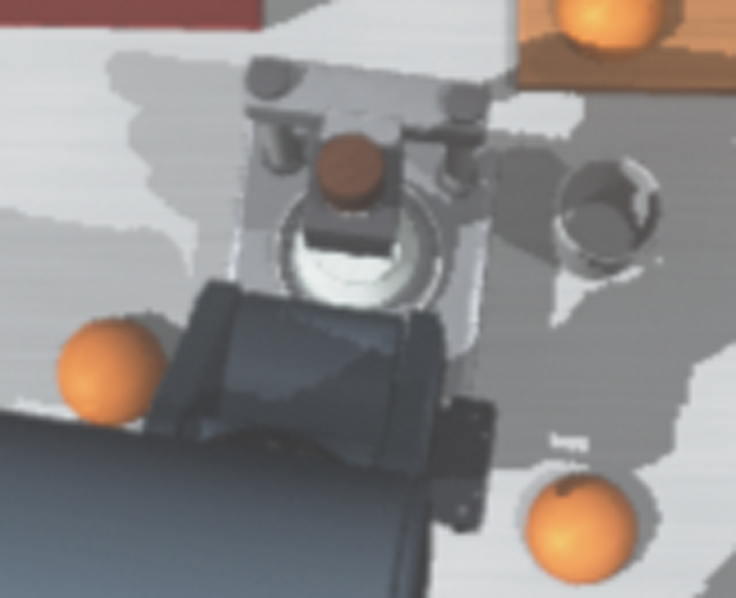

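The top view shows the press in the same place and the knob unmoved at zoom (350,172). The gripper covers the tray front. The tool stops at x=0.523 with the force rising, which is the stop. I'll back off, rise, open and check the tray.

jog_arm:
  increments:
    - [[0,0,0,-0.02,0.002,0,1],[0,0,0,-0.06,0.006,0,1],[0,0,0,-0.08,0.008,0.03,1],[0,0,0,-0.08,0.008,0.08,1],[0,0,0,-0.08,0.008,0.13,1],[0,0,0,-0.08,0.008,0.18,-1],[0,0,0,-0.08,0.008,0.23,-1],[0,0,0,-0.08,0.008,0.28,-1]]

```text
time: 5.0
position: [0.4444, 0.0449, 0.3025]
tool_rot: [0.706, -0.048, 0.034, -0.705]
ft_force: [1.2, -1.4, -0.5]
grip_width: 0.0171
```

Run:
```python
from h import *
from scipy.spatial.transform import Rotation as R
im=camera("scene")[:,:,::-1];cv2.imwrite("pics/s3.png",cv2.resize(im[175:295,235:395],None,fx=5,fy=5,interpolation=cv2.INTER_CUBIC))
o=get_obs();print(o["position"],o["ft_force"],o["time"],o["grip_width"]);print(R.from_quat(o["tool_rot"]).as_matrix())
```

```text
[0.44931606 0.04439891 0.3103068 ] [3.59456305 0.04124215 4.10548212] 5.05 0.020798542392901173
[[ 0.99343232 -0.00362326  0.11436387]
 [-0.11437346 -0.00256159  0.99343452]
 [-0.00330652 -0.99999016 -0.00295917]]
```

View pics/s3.png

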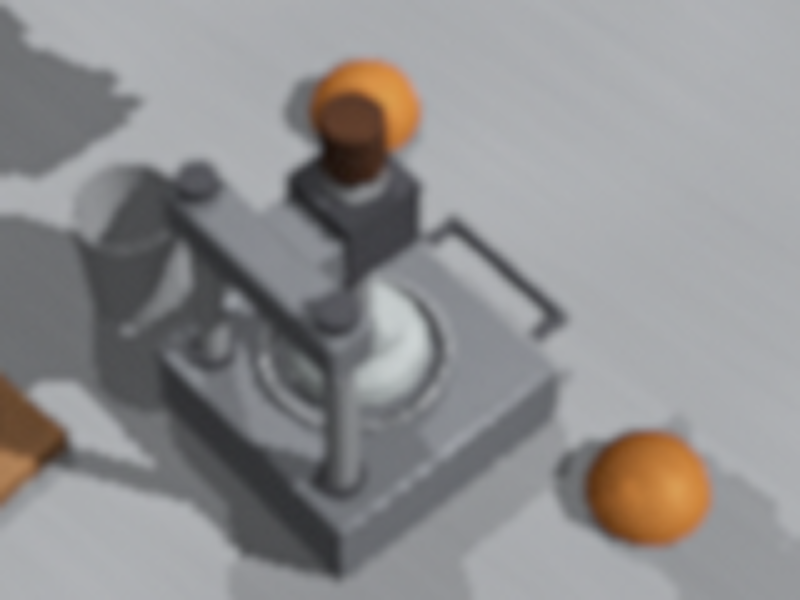

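Run:
```python
from h import *
a=plane("scene",sz(558,320),.034);b=plane("scene",sz(452,227),.034);m=(a+b)/2
u=np.array([.9934,-.115]);print(a,b,m,"dist along -x press",-(m[:2]-np.array([.652,.0238]))@u)
for x,y in((.652,.0238),(.652,.0228),(.654,.023)):
  p=proj("scene",[x,y,.265]);t=proj("top",[x,y,.265]);print((p+.5-[235,175])*5-.5,(t+.5-[230,120])*4.6-.5)
```

```text
[0.54746579 0.08235703 0.034     ] [ 0.53790984 -0.00673838  0.034     ] [0.54268781 0.03780933 0.034     ] dist along -x press 0.1102017999900956
[355.88847512 111.98057337] [349.47144906 167.29061181]
[354.39544959 110.9352715 ] [351.41861286 167.3223804 ]
[351.94274264 113.44884493] [351.10488645 163.54216395]
```

Comparing with the first picture, the bar has moved about 58 mm at the same measuring bias, and the tray front is flush with the base, so the tray is home. Next I'll move over the knob.

jog_arm:
  increments:
    - [[0,0,0,0.03,-0.003,0,-1],[0,0,0,0.07,-0.007,0,-1],[0,0,0,0.11,-0.011,0,-1],[0,0,0,0.15,-0.015,0,-1],[0,0,0,0.18,-0.019,0,-1],[0,0,0,0.203,-0.021,0,-1],[0,0,0,0.203,-0.021,0,-1],[0,0,0,0.203,-0.021,0,-1]]

```text
time: 5.85
position: [0.6524, 0.0234, 0.3097]
tool_rot: [0.707, -0.042, 0.039, -0.705]
ft_force: [-0.4, -0.4, -0.8]
grip_width: 0.0826
```

Run:
```python
from h import *
from scipy.spatial.transform import Rotation as R
for n,c,f,fx in(("scene",(175,295,235,395),"s4",5),("top",(120,250,230,390),"t4",4.6)):
  im=camera(n)[:,:,::-1];cv2.imwrite(f"pics/{f}.png",cv2.resize(im[c[0]:c[1],c[2]:c[3]],None,fx=fx,fy=fx,interpolation=cv2.INTER_CUBIC))
o=get_obs();print(o["position"],o["ft_force"],o["time"],o["grip_width"]);print(R.from_quat(o["tool_rot"]).as_matrix())
```

```text
[0.65140613 0.02366095 0.31027656] [-0.97487073 -0.7219479   0.0746259 ] 5.95 0.08571419289911077
[[ 0.99345122 -0.00407162  0.11418452]
 [-0.11419487 -0.00240852  0.99345545]
 [-0.00376996 -0.99998881 -0.00285771]]
```

View pics/s4.png

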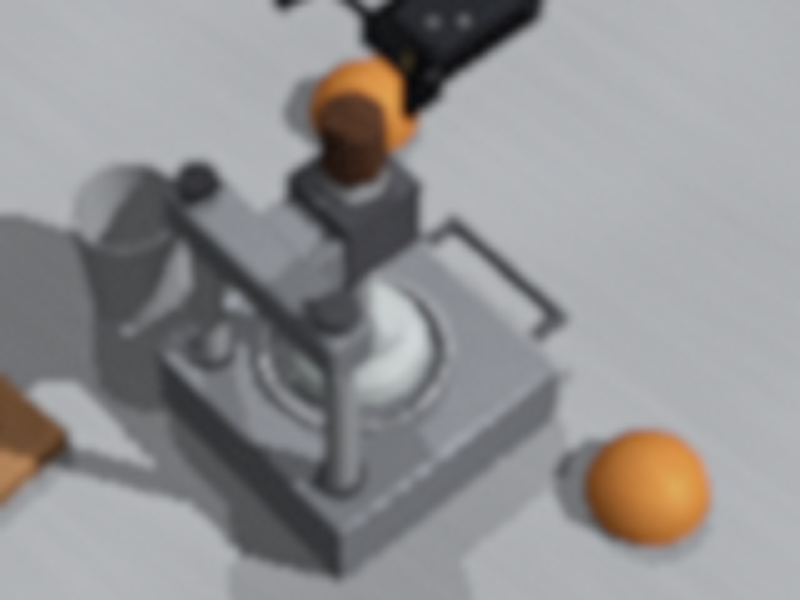

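View pics/t4.png

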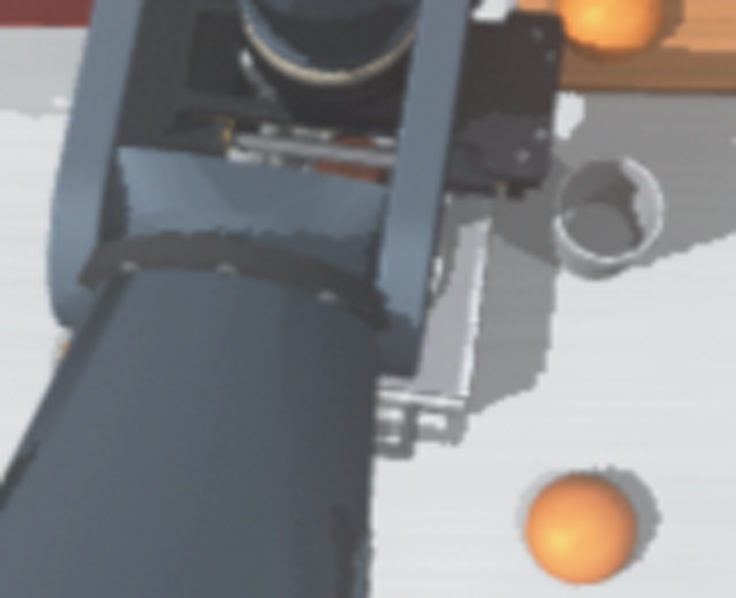

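The scene view shows the open fingers above the knob at zoom (350,120). In the top view the tray's panel and handle at zoom (420,420) sit tight against the base, so the tray is home. I'll descend around the knob now.

jog_arm:
  increments:
    - [[0,0,0,0,0,-0.02,-1],[0,0,0,0,0,-0.045,-1],[0,0,0,0,0,-0.065,-1],[0,0,0,0,0,-0.076,-1],[0,0,0,0,0,-0.082,-1],[0,0,0,0,0,-0.082,-1]]

```text
time: 6.55
position: [0.651, 0.0238, 0.2282]
tool_rot: [0.707, -0.042, 0.039, -0.705]
ft_force: [-0.3, 0.3, 0.5]
grip_width: 0.0867
```

jog_arm:
  increments:
    - [[0,0,0,0,0,0,-0.1],[0,0,0,0,0,0,-0.1],[0,0,0,0,0,0,-0.1],[0,0,0,0,0,0,0.05],[0,0,0,0,0,0,0.1]]
  squeeze: 5

```text
time: 7.05
position: [0.6511, 0.0237, 0.2284]
tool_rot: [0.707, -0.042, 0.039, -0.705]
ft_force: [-0.0, 0.0, -0.1]
grip_width: 0.0548
```

jog_arm:
  increments:
    - [[0,0,0,0,0,0,0.1],[0,0,0,0,0,0,0.12],[0,0,0,0,0,0,0.15],[0,0,0,0,0,0,0.2],[0,0,0,0,0,0,0.25],[0,0,0,0,0,0,0.4],[0,0,0,0,0,0,0.4]]

```text
time: 7.75
position: [0.651, 0.0232, 0.2284]
tool_rot: [0.707, -0.042, 0.039, -0.705]
ft_force: [-0.4, -2.6, 0.3]
grip_width: 0.0359
```

The opening is 35.9 mm, which is the knob's diameter. The side force is small at -2.6 N, so I'll ease the tool by -1 mm in y and firm up the grip.

jog_arm:
  increments:
    - [[0,0,0,0,-0.0005,0,0.6],[0,0,0,0,-0.001,0,0.8],[0,0,0,0,-0.001,0,1]]
  squeeze: 15

```text
time: 8.05
position: [0.651, 0.0231, 0.2284]
tool_rot: [0.707, -0.042, 0.039, -0.705]
ft_force: [-0.5, 1.0, 0.5]
grip_width: 0.0356
```

jog_arm:
  increments:
    - [[0,0,0,0,0,0,1],[0,0,0,0,0,0,1],[0,0,0,0,0,0,1]]
  squeeze: 35

```text
time: 8.35
position: [0.651, 0.0231, 0.2284]
tool_rot: [0.707, -0.042, 0.039, -0.705]
ft_force: [-0.3, -0.7, 0.9]
grip_width: 0.0349
```

jog_arm:
  increments:
    - [[0,0,0,0,0,0.002,1],[0,0,0,0,0,0.005,1],[0,0,0,0,0,0.008,1],[0,0,0,0,0,0.01,1],[0,0,0,0,0,0.01,1]]

```text
time: 8.85
position: [0.6511, 0.0232, 0.2387]
tool_rot: [0.707, -0.042, 0.039, -0.705]
ft_force: [0.1, -0.0, -5.3]
grip_width: 0.0355
```

The ram weighs about 5.5 N and there is no side force, so I'll keep lifting.

jog_arm:
  increments:
    - [[0,0,0,0,0,0.005,1],[0,0,0,0,0,0.01,1],[0,0,0,0,0,0.016,1],[0,0,0,0,0,0.022,1]]

```text
time: 9.25
position: [0.6512, 0.0231, 0.2614]
tool_rot: [0.707, -0.042, 0.039, -0.705]
ft_force: [-0.5, -0.3, -4.8]
grip_width: 0.0353
```

jog_arm:
  increments:
    - [[0,0,0,0,0,0.006,1],[0,0,0,0,0,0.011,1],[0,0,0,0,0,0.015,1],[0,0,0,0,0,0.018,1],[0,0,0,0,0,0.019,1],[0,0,0,0,0,0.019,1]]

```text
time: 9.85
position: [0.6511, 0.0232, 0.2804]
tool_rot: [0.707, -0.042, 0.039, -0.705]
ft_force: [0.2, -0.2, -5.1]
grip_width: 0.0349
```

Run:
```python
from h import *
for n,c,f,fx in(("scene",(155,275,235,395),"s5",5),):
  im=camera(n)[:,:,::-1];cv2.imwrite(f"pics/{f}.png",cv2.resize(im[c[0]:c[1],c[2]:c[3]],None,fx=fx,fy=fx,interpolation=cv2.INTER_CUBIC))
o=get_obs();print(o["position"],o["ft_force"],o["moment"],o["time"],o["grip_width"])
```

```text
[0.65104839 0.02318054 0.28022209] [-0.03727267 -0.67247842 -5.51896852] [ 0.04021925  0.00325616 -0.00118848] 9.9 0.035587775149616266
```

View pics/s5.png

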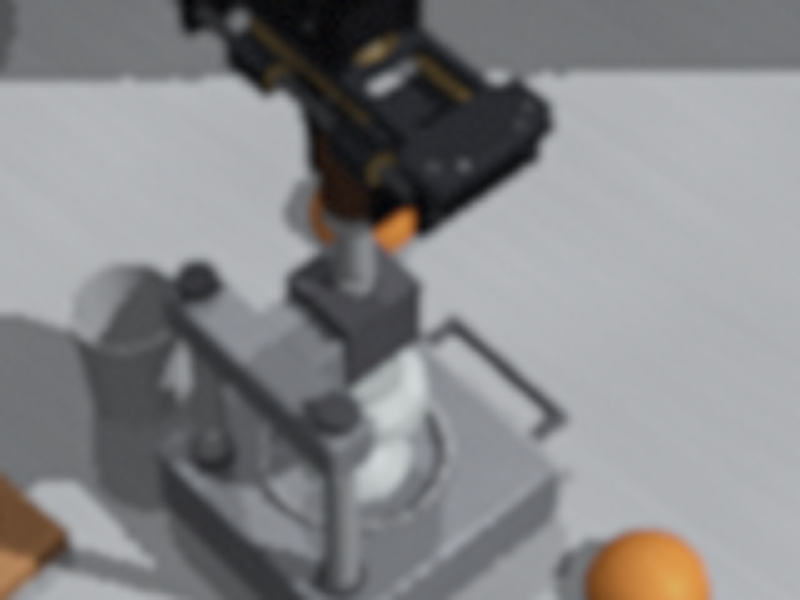

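The rod stands out of the block at zoom (352,250). The knob's lower edge moved from about row 212 to row 198, a rise of about 53 mm against 51.8 mm of tool travel, so it did not slip. I'll let it settle, then hand in.

jog_arm:
  increments:
    - [[0,0,0,0,0,0,1],[0,0,0,0,0,0,1],[0,0,0,0,0,0,1],[0,0,0,0,0,0,1],[0,0,0,0,0,0,1],[0,0,0,0,0,0,1]]

```text
time: 10.5
position: [0.6511, 0.0231, 0.2802]
tool_rot: [0.707, -0.042, 0.039, -0.705]
ft_force: [-0.1, 0.4, -4.3]
grip_width: 0.0352
```

Run:
```python
from h import *
o=get_obs();print(o["position"],o["ft_force"],abs(o["joint_velocities"]).max(),o["grip_width"]);print(hand_in())
```

```text
[0.65105904 0.02314592 0.28021673] [-0.05170434  0.44296149 -4.31028019] 0.0012497494455575762 0.035175233262761604
the job is handed in; nothing more can be done
None
```

I pushed the tray home with the ram still down, then gripped the knob with 35 N and drew the ram straight up. I handed the job in at about 10.5 s with the ram still held; no verdict is reported.

**Tray:** it came up against its stop, with the tool halted at x=0.523 and the force rising to about 6 N. Afterwards the tray front looked flush with the base in both views. From the scene view the handle measured about 110 mm from the ram axis, where 116 mm is expected with the tray home. That view had read the handle about 5 mm nearer the ram than the top view did in the starting pictures, so I take the tray as home, but the two figures do not agree exactly.

**Ram:** the tool rose 51.8 mm, and the picture gives about 53 mm, so the knob did not slip. I did not make out the groove itself in the picture. At the end the wrist felt about 4–5 N, roughly the ram's weight, with under 1 N sideways. The arm was at rest and the opening was 35.2 mm on the 36 mm knob.

**Surroundings:** the fruit and the tumbler in my close-up pictures looked unmoved. I did not re-check the other bystanders at the end, but the arm passed well above them.

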